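# Press a new top lift onto a boot heel in the bench clamp jig

## Task

The boot heel on the plywood jig has a freshly cemented top lift: push it gently home so that its flat front face lies flush against the long metal stop and its side against the short one. Then push the yellow handle of the toggle clamp down over centre onto its stop, without leaning on it, so that the clamp stays shut by itself with its rubber pad holding the heel. Leave everything else on the bench where it is.

Things in the scene. Friction and masses are not known exactly. Their poses are not given: they have to be found in the camera images.
- jig: plywood pressing jig fixed to the bench: board x -100 to 100, y -180 to 140, z 0 to 18 mm in its frame. Origin on the underside; y runs from the heel's place to the clamp, z up. On it a long and a short aluminium stop and, on a wood riser (48 mm wide, y 27 to 135 mm, top at z = 34 mm), the toggle clamp, which works in the plane x = 0. Same orientation as seat.
- seat (a point): point on the board's upper face (18 mm above the bench) where the heel's origin lies when it is fully home against both stops. x points into the short stop, y into the long stop, z up.
- long_stop (a point): middle of the lower edge of the long stop's working face, on the board's upper face; the face looks to the jig's -y. The stop is a bar 125 mm long in x, 14 mm thick, 22 mm high.
- short_stop (a point): middle of the lower edge of the short stop's working face, on the board's upper face; the face looks to the jig's -x. The stop is a bar 30 mm long in y, 14 mm thick, 22 mm high.
- heel: loose D-shaped boot heel, brown waxed stacked leather, black rubber lift on top; 58 (x) x 60 (y) x 44 mm tall, about 140 g. Origin: centre of its underside. Flat breast face at y = 30 mm, flat sides at x = +-29 mm from y = -1 to 30 mm, back a half round of radius 29 mm. Starts on the board 40 to 80 mm short of the long stop, 10 to 45 mm short of the short one, turned up to 0.35 rad from square.
- heel_breast (a point): middle of the lower edge of the heel's flat breast face, 30 mm from the heel's origin along its +y. Home, it is 30 mm from seat along the seat's y.
- clamp_grip (a point): point on the middle line of the yellow handle sleeve, 115 mm from the handle's pivot, 23 mm below its end. The sleeve is 22 (x) x 16 (y) mm and covers 60 to 138 mm from the pivot. z runs along the handle away from the pivot, x as the jig's. As found the handle leans 8 to 20 deg from upright to the jig's -y, this point 179 to 190 mm above the bench. It closes in an arc to the jig's +y and down.
- handle_pivot (a point): the handle's pivot pin, 115 mm from clamp_grip; it rides on the clamp's arm and shifts about 30 mm to the jig's -y and 27 mm up while the clamp closes.
- grip_shut (a point): point of the jig where clamp_grip lies when the clamp is shut: handle on its stop, pointing to the jig's +y, 2 deg above level, 103 mm above the bench. The push takes 2 to 3 N at clamp_grip down to about 33 deg above level; there the pad meets the heel, the force rises to about 9 N, fades out at dead centre (12 deg), and past it the handle snaps onto the stop by itself.
- clamp_arm (a joint): swing of the clamp's arm in rad: 0 to 0.14 as found (arm up, clear of the heel), about 1.25 when clamped on the heel. The handle drives it through the linkage. As found the arm's end with the pad stands 120 to 160 mm above the bench, over y = 0 to 45 mm of the jig: keep the gripper's body out of there when pushing the heel.
- clamp_pad: black rubber pad, 24 mm diameter, on a sprung spindle at the arm's end. Origin at the centre of its pressing face. Clamped, it lies on the heel's top and presses with about 44 N.
- cement_jar: bystander: amber glass jar with black cap, 42 mm diameter, 55 mm tall, on the jig board in the corner towards +x, -y; origin at the centre of its underside
- spare_lift: bystander: black rubber D-shaped spare top lift, 50 x 51 x 7 mm, lying on the board beside the clamp; origin on its underside
- tape_roll: bystander: roll of cream masking tape, 96 mm diameter, 24 mm high, on the bench beyond the jig; origin at the centre of its underside
- screwdriver: bystander: screwdriver with wooden handle, 150 mm long, 26 mm thick, on the bench between the robot and the jig; origin at mid length, underside
- hammer: bystander: hammer, 260 mm long, on the bench's far side; origin at mid length, underside
- oil_can: bystander: orange oil can, 72 mm diameter, 150 mm tall with its spout; origin at the centre of its underside
- glue_tin: bystander: glue tin, 84 mm diameter, 100 mm tall; origin at the centre of its underside
- nail_tin: bystander: open round tin of brass nails, 80 mm diameter, 34 mm tall; origin at the centre of its underside
- shoe_last: bystander: green plastic shoe last, 253 mm long, 100 mm tall; origin on its underside at mid length

How it is judged:
By the outcome, as a careful person would: the job done as asked, in the order asked, and still so for the second after the job is handed in, with the robot touching nothing.
It also fails if it takes over 72 s, if anything falls off the work surface, if the arm or the gripper's body presses on something with over 40 N, if the wrist force passes 120 N, or if a joint passes its speed limit or range.

## Robot

A 6-joint arm with a two-finger parallel gripper is mounted at the origin on the work surface. World frame = base frame: x ahead of the robot, y to its left, z up, the work surface at z = 0. Lengths are in m, angles in degrees, forces in N, time in s.
With the tool pointing down it reaches from about 0.3 to 0.825 m from the base axis. Payload 5.4 kg.
Tool frame: the origin (TCP) lies midway between the tips of the shut fingers; the grasp point (between the pads) lies 19 mm behind it; z points along the fingers, y is the direction in which the jaws open and shut (so a half turn about z gives the same grasp; the last joint's range is limited). The gripper opens to 92 mm and grips with 3 to 60 N. Pads are 20 mm wide; open, the fingers measure 128 mm over their backs; the gripper's body (75 mm by 189 mm) begins 69 mm behind the grasp point.
Start: joints at [61.702, 9.076, 91.501, -0, 79.423, -12.038], TCP at [0.161, 0.552, 0.215] pointing down, gripper open.
Joint ranges: [-166.64, 166.64], [-54.1, 131.32], [10.49, 154.53], [-73.88, 253.88], [9.74, 151.15], [-171.62, 171.62]. Speed limits (degrees/s): [147.25, 147.25, 180, 180, 180, 180].

## Interface

Orientations are given as a 3x3 rotation matrix whose columns are the frame's x, y, z axes.
In Python, from bench import monitor, imaging, job, models gives the robot as it stands.
- The arm moves only by the tool step_arm, never from a script. Its argument "motion" is a list that holds one entry, the list of rows, each a list of 4 numbers: the shift along the tool's x, y, z in m, then the turn about the tool's z in rad. A call has 1 to 12 rows; each row is the pose to reach, as a shift and turn from the pose commanded when the call began, along the tool's axes at that moment; what a row does not reach only later rows make up. A row lasts 1/8 s, in which the tool goes at most 62.5 mm and 10.7 degrees, less where a joint would pass 70% of its speed; a pose out of reach is approached as far as the arm can. A call with a gripper value outside its range is refused whole. "hand" is the opening, from 0 (shut) to 1 (fully open), set as the call begins (left out, the last holds). The fingers move at their own pace and stop on an object; "force" is the grip in N (left out, the last holds). Time passes only in rows, so rows that repeat a pose let the fingers close. It gives the time, the measured TCP pose, the force and the opening at its end, in the units of the state.
- monitor.state(): the state, without advancing time (a new reading comes with each control period).
- imaging.read_camera(name): name is "side" or "top" or "wrist"; returns the picture (420x560x3 uint8, red, green, blue); there is no depth.
- imaging.camera_params(name): a dict with "mtx" (3x3 intrinsics, pixels), "distortion" ([k1, k2, p1, p2, k3] as OpenCV has them; the pictures are not rectified), "extrinsics" (4x4, takes a point from world to camera coordinates); the wrist camera has in their place "tool_from_camera" (4x4, takes a point from camera to tool coordinates, whose origin is the TCP and whose axes are the flange's). Camera axes: x right, y up, looking along -z (the intrinsics and any distortion apply to the point x, -y, -z); pixel columns grow to the right and rows downward; lengths in m; the calibration is good to about 2 mm. A picture is of the moment at which its call begins: read the wrist's pose just before it. camera_params takes no time and is no camera call.
- job.finish_job(): hands the job in, once; it reports no verdict.
Trained networks look in the newest picture that a camera, given by its name, has taken for a name from the list of things; names that differ only in an ending like _2 or _b are one class to them, and where a whole thing is asked for, a point or a joint stands for the part that bears it (a point fixed in the world has none). Each returns a list of dicts, best first, with "score" (0 to 1); they miss things now and then, are a little off and sometimes report something else, mostly with a low value. They report only what shows in the picture. A call takes as long as a camera call.
- models.spot_in(target, camera): "bbox" ([left, top, right, bottom] in pixels, round what is visible of it).
- models.cut_out(target, camera): "pixels" (420x560 bool, what is visible of it) and "bbox" ([left, top, right, bottom] in pixels, round what is visible of it).
- models.pinpoint(target, camera): "location" ([column, row] in pixels: a listed point, or the origin of a listed thing).
The state is a dict: "clock": time; "joints": joint angles; "joint_velocities": joint speeds; "effort": joint torques, N m; "ee_pos": TCP position; "eef_rot": TCP orientation; "contact_force": force on the tool from outside, world axes, zero at the start; "moment": the same for the moment, N m; "finger_gap": opening from 0.0 (shut) to 1.0 (fully open).
Only numpy, scipy, OpenCV 4.12 (cv2) and the standard library are available. Lean on these libraries where they do the work, as an engineer would, in place of code of your own. Each camera call takes 0.05 s, during which the arm holds its last target.

## Working session

There is one attempt and no reset: what is moved stays moved. The work goes in short steps, Python scripts to look and compute and a tool call to move; the robot and the scene stay as the last step left them, time stands still between calls to the robot, and variables do not carry over. Pictures are saved under pics/ and viewed, and the job is handed in when it is done.

Besides the shell and the picture viewer there is one more tool, called after "Request:" as name(argument=value, ...), one argument or row to a line, values as JSON. step_arm: Moves the arm, as the interface text tells. Its arguments: {"type":"object","properties":{"motion":{"type":"array"},"hand":{"type":"number"},"force":{"type":"number"}},"required":["motion"]}

```bash
ls; mkdir -p pics
python3 - <<'E'
from bench import monitor, imaging, job, models
import cv2, numpy as np
print(monitor.state())
for n in ["top","side","wrist"]:
    im=imaging.read_camera(n); cv2.imwrite(f"pics/{n}0.png",im[:,:,::-1])
    p=imaging.camera_params(n); print(n,{k:np.round(v,4).tolist() for k,v in p.items()})
E
```

```text
pics
{'clock': 0.0, 'joints': array([ 6.17005674e+01,  9.11272365e+00,  9.15718044e+01, -1.48221993e-03,
        7.94238958e+01, -1.20372822e+01]), 'joint_velocities': array([ 0.01859425,  0.01978402, -0.04996527, -0.05826362, -0.09631763,
        0.05318453]), 'effort': array([ 1.80448678e-03, -3.85574234e+01, -3.22107482e+01,  7.03924242e-02,
        3.79072933e-02, -1.10898977e-04]), 'ee_pos': array([0.16073485, 0.551418  , 0.21362144]), 'eef_rot': array([[-9.59991666e-01,  2.80027207e-01, -8.74734834e-04],
       [ 2.80028329e-01,  9.59990270e-01, -1.67823853e-03],
       [ 3.69784481e-04, -1.85604553e-03, -9.99998209e-01]]), 'contact_force': array([0.09319303, 0.78026483, 0.88934908]), 'moment': array([ 0.00058872, -0.02032498, -0.01887779]), 'finger_gap': 1.0009625780589095}
top {'mtx': [[464.9757, 0.0, 291.8772], [0.0, 464.9757, 211.2556], [0.0, 0.0, 1.0]], 'distortion': [-0.0846, 0.0, 0.0, 0.0, 0.0], 'extrinsics': [[0.0284, -0.9994, 0.0205, -0.0584], [0.9919, 0.0307, 0.1233, -0.5811], [-0.1239, 0.0168, 0.9922, -1.3669], [0.0, 0.0, 0.0, 1.0]]}
side {'mtx': [[473.5146, 0.0, 279.5556], [0.0, 473.5146, 202.0613], [0.0, 0.0, 1.0]], 'distortion': [-0.0054, 0.0, 0.0, 0.0, 0.0], 'extrinsics': [[0.9257, -0.3778, 0.0188, -0.5445], [0.17, 0.4598, 0.8716, -0.1951], [-0.3379, -0.8036, 0.4899, -1.3148], [0.0, 0.0, 0.0, 1.0]]}
wrist {'mtx': [[360.8657, 0.0, 283.1883], [0.0, 360.8657, 216.749], [0.0, 0.0, 1.0]], 'distortion': [-0.0423, 0.0, 0.0, 0.0, 0.0], 'tool_from_camera': [[0.0004, 0.9682, 0.25, 0.0712], [1.0, -0.0007, 0.0011, 0.0007], [0.0012, 0.25, -0.9682, -0.169], [0.0, 0.0, 0.0, 1.0]]}
```

View pics/top0.png

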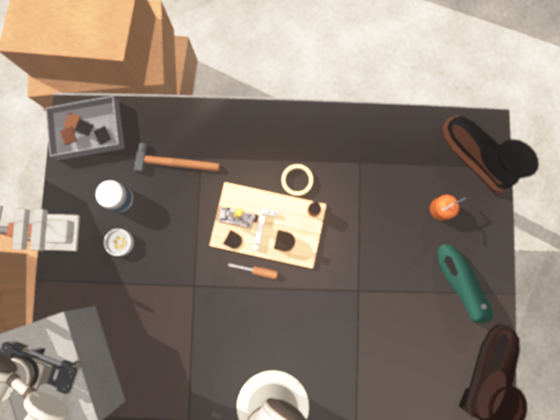

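View pics/side0.png

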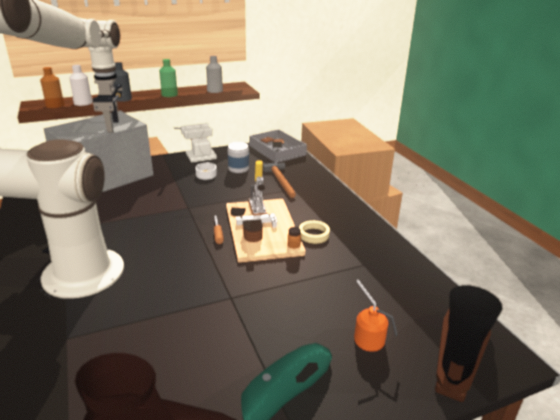

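View pics/wrist0.png

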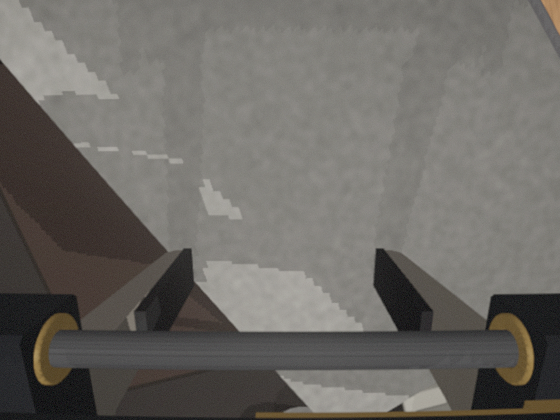

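The jig is at about (268,225) in the top view, with the clamp to the left (jig +y ≈ world +y), the heel at (285,241) and the jar at (314,209). I'll do a rough localisation first, then take a wrist view.

```bash
cat > h.py <<'E'
from bench import monitor, imaging, job, models
import cv2, numpy as np
def cam(n,st=None):
    p=imaging.camera_params(n); K=np.array(p["mtx"]);D=np.array(p["distortion"])
    if n=="wrist":
        st=st or monitor.state()
        T=np.eye(4);T[:3,:3]=st["eef_rot"];T[:3,3]=st["ee_pos"]
        E=np.linalg.inv(T@np.array(p["tool_from_camera"]))
    else: E=np.array(p["extrinsics"])
    return K,D,E
F=np.diag([1,-1,-1.])
def proj(P,c):
    K,D,E=c; P=np.atleast_2d(P); R=F@E[:3,:3]; t=F@E[:3,3]
    return cv2.projectPoints(P.astype(float),cv2.Rodrigues(R)[0],t,K,D)[0].reshape(-1,2)
def ray(px,c):
    K,D,E=c; u=cv2.undistortPoints(np.array(px,float).reshape(-1,1,2),K,D).reshape(-1,2)
    d=(F@np.c_[u,np.ones(len(u))].T).T@E[:3,:3]; o=-E[:3,:3].T@E[:3,3]
    return o,d
def onz(px,c,z):
    o,d=ray(px,c); return o+d*((z-o[2])/d[:,2])[:,None]
def tri(obs):
    A=np.zeros((3,3));b=np.zeros(3)
    for px,c in obs:
        o,d=ray(px,c);d=d[0]/np.linalg.norm(d[0]);M=np.eye(3)-np.outer(d,d);A+=M;b+=M@o
    return np.linalg.solve(A,b)
def shot(n,f):
    st=monitor.state(); im=imaging.read_camera(n); cv2.imwrite(f"pics/{f}.png",im[:,:,::-1]); return im,cam(n,st)
E
python3 - <<'E'
from h import *
im,c=shot("top","t1"); 
for t,z in [("seat",.018),("long_stop",.018),("short_stop",.018),("heel",.018),("heel_breast",.018),("jig",0),("clamp_grip",.185),("cement_jar",.018),("handle_pivot",.08),("grip_shut",.103),("spare_lift",.018),("clamp_pad",.12)]:
    r=models.pinpoint(t,"top")
    for q in r[:2]: print(t,round(q["score"],2),np.round(q["location"],1),onz(q["location"],c,z).round(4))
crop=im[165:285,195:345]; cv2.imwrite("pics/tc1.png",cv2.resize(crop,None,fx=5,fy=5,interpolation=cv2.INTER_CUBIC)[:,:,::-1])
E
```

```text
seat 0.78 [273.2 224.3] [[0.5431 0.0143 0.018 ]]
seat 0.27 [117.6 197. ] [[0.6125 0.4972 0.018 ]]
long_stop 0.88 [259.9 228. ] [[0.5306 0.0544 0.018 ]]
short_stop 0.65 [272.5 209.9] [[0.5872 0.018  0.018 ]]
short_stop 0.65 [233.3 216. ] [[0.5648 0.1369 0.018 ]]
heel 0.81 [285.8 241.4] [[ 0.4922 -0.0256  0.018 ]]
heel_breast 0.78 [275.7 240.3] [[0.4946 0.0051 0.018 ]]
heel_breast 0.65 [440.7 211.1] [[ 0.5997 -0.5036  0.018 ]]
jig 0.72 [260.7 226.6] [[0.5365 0.053  0.    ]]
clamp_grip 0.66 [236.6 211.9] [[0.5577 0.1102 0.185 ]]
cement_jar 0.72 [314.1 208.7] [[ 0.5949 -0.1093  0.018 ]]
handle_pivot 0.5 [230.7 239.9] [[0.488  0.1346 0.08  ]]
handle_pivot 0.46 [233.7 213.7] [[0.5647 0.1292 0.08  ]]
grip_shut 0.95 [203.3 207.7] [[0.5767 0.2149 0.103 ]]
spare_lift 0.8 [232.1 236.6] [[0.5018 0.1378 0.018 ]]
clamp_pad 0.64 [258.3 218.9] [[0.5474 0.0547 0.12  ]]
clamp_pad 0.63 [120.5 243.8] [[0.4645 0.4419 0.12  ]]
```

View pics/tc1.png

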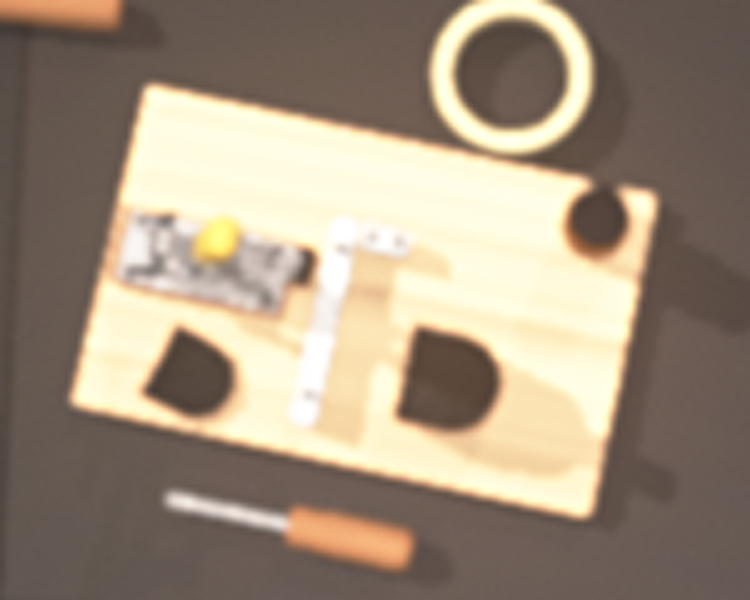

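Request:
step_arm(
  motion=[
    [[-0.02, -0.016, -0.01, 0], [-0.06, -0.05, -0.03, 0], [-0.105, -0.088, -0.05, 0], [-0.15, -0.126, -0.07, 0], [-0.195, -0.163, -0.09, 0], [-0.24, -0.2, -0.09, 0], [-0.285, -0.24, -0.09, 0], [-0.33, -0.276, -0.09, 0], [-0.375, -0.314, -0.09, 0], [-0.42, -0.352, -0.09, 0], [-0.44, -0.37, -0.09, 0], [-0.45, -0.377, -0.09, 0]],
  ],
)

```text
clock: 2.3
ee_pos: [0.488, 0.0628, 0.3045]
eef_rot: [[-0.959, 0.282, -0.0], [0.282, 0.959, 0.0], [0.0, 0.0, -1.0]]
contact_force: [-0.9, -0.2, 0.5]
finger_gap: 1.001
```

Run:
```python
from h import *
st=monitor.state();print(st["clock"],st["ee_pos"],st["joints"].round(1))
im,c=shot("wrist","w1"); 
for t,z in [("seat",.018),("long_stop",.018),("short_stop",.018),("heel",.018),("heel_breast",.018),("jig",0),("clamp_grip",.185),("cement_jar",.018),("handle_pivot",.08),("grip_shut",.103),("clamp_pad",.12)]:
    r=models.pinpoint(t,"wrist")
    for q in r[:2]: print(t,round(q["score"],2),np.round(q["location"],1),onz(q["location"],c,z).round(4))
```

```text
2.3 [0.48795757 0.06284716 0.30449331] [ -6.8  -6.1  96.9   0.   89.2 -80.4]
seat 0.75 [261.2 225.4] [[0.5356 0.019  0.018 ]]
long_stop 0.94 [279.2 211.1] [[0.5237 0.0471 0.018 ]]
short_stop 0.67 [272.5 246.5] [[0.5677 0.0248 0.018 ]]
short_stop 0.17 [219.2 202.6] [[ 0.4911 -0.0241  0.018 ]]
heel 0.88 [219.  199.1] [[ 0.4866 -0.0228  0.018 ]]
heel_breast 0.7 [242.5 198.7] [[0.4947 0.0064 0.018 ]]
jig 0.94 [287.6 224.6] [[0.5492 0.0513 0.    ]]
clamp_grip 0.8 [352.3 273.4] [[0.5564 0.1053 0.185 ]]
cement_jar 0.86 [185.9 286.7] [[ 0.5903 -0.1069  0.018 ]]
handle_pivot 0.88 [355.6 233.1] [[0.5589 0.1284 0.08  ]]
handle_pivot 0.31 [273.9 112.9] [[0.4061 0.0769 0.08  ]]
grip_shut 0.63 [243.8 327.3] [[ 0.6254 -0.0247  0.103 ]]
clamp_pad 0.77 [296. 257.] [[0.5526 0.0581 0.12  ]]
```

View pics/w1.png

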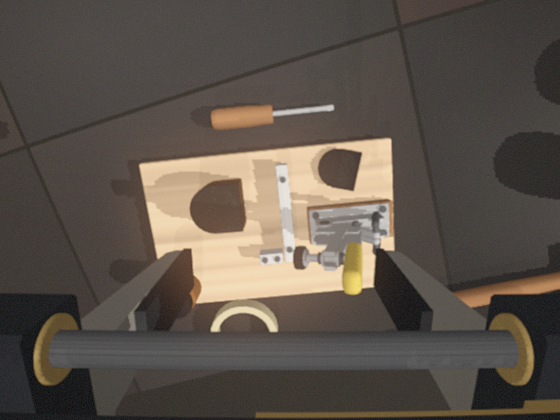

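Run:
```python
from h import *
im=cv2.imread("pics/w1.png")
cv2.imwrite("pics/w1c.png",cv2.resize(im[125:315,130:400],None,fx=2.96,fy=2.96,interpolation=cv2.INTER_CUBIC))
```

```text
(no output)
```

View pics/w1c.png

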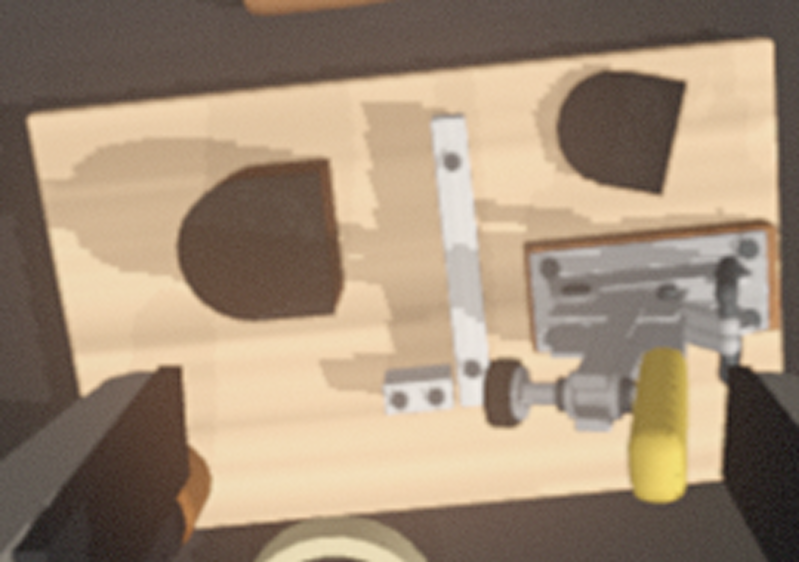

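The wrist view is sharp. The heel top is a D at about (200-245,178-233), the long stop face runs (276,166)→(285,262), the short stop is at (271,257) and the yellow handle's tip is at (352,290). Next I'll fit the jig and heel poses from outlines.

```bash
cat > fit.py <<'E'
from h import *
from scipy.optimize import least_squares, minimize
def tf(p,P):
    P=np.atleast_2d(P).astype(float); c,s=np.cos(p[2]),np.sin(p[2])
    return np.c_[p[0]+c*P[:,0]-s*P[:,1],p[1]+s*P[:,0]+c*P[:,1],P[:,2]]
def inv(p,P):
    P=np.atleast_2d(P).astype(float);c,s=np.cos(p[2]),np.sin(p[2]);dx,dy=P[:,0]-p[0],P[:,1]-p[1]
    return np.c_[c*dx+s*dy,-s*dx+c*dy]
a=np.linspace(np.pi,2*np.pi,25)
D=np.r_[[[.029,.030],[-.029,.030]],np.c_[.029*np.cos(a),-.001+.029*np.sin(a)]]
HP=np.r_[np.c_[D,np.full(len(D),.018)],np.c_[D,np.full(len(D),.062)]]
def fitheel(mask,c,p0):
    cs,_=cv2.findContours(mask.astype(np.uint8),cv2.RETR_EXTERNAL,cv2.CHAIN_APPROX_NONE)
    pts=max(cs,key=cv2.contourArea).reshape(-1,2).astype(np.float32)
    def f(p):
        h=cv2.convexHull(proj(tf(p,HP),c).astype(np.float32))
        return [cv2.pointPolygonTest(h,(float(x),float(y)),True)-.3 for x,y in pts]
    r=least_squares(f,p0,loss="soft_l1",f_scale=1.0,x_scale=[.01,.01,.1],diff_step=1e-3)
    return r.x, np.sqrt(np.mean(np.square(f(r.x))))
E
python3 - <<'E'
from fit import *
im=None
c=cam("wrist")
t=lambda u,v:(130+u/2.96,125+v/2.96)
L=[(t(28,117),t(773,40),'x',-.1),(t(28,117),t(80,395),'y',-.18),(t(773,40),t(783,370),'y',.14),(t(200,528),t(720,482),'x',.1)]
def f(p):
    r=[]
    for A,B,ax,v in L:
        q=inv(p,onz([A,B],c,.018)); r+=list((q[:,0] if ax=='x' else q[:,1])-v)
    return r
s=least_squares(f,[.55,.05,-.2]); J=s.x; print("jig",J,"res mm",np.round(np.array(f(J))*1e3,1)); np.save("jig.npy",J)
print("longstop top edge",inv(J,onz([t(431,120),t(458,405)],c,.040)).round(4).tolist())
print("short upper edge",inv(J,onz([t(385,387),t(452,380)],c,.040)).round(4).tolist(),"lower",inv(J,onz([t(387,375),t(450,365)],c,.018)).round(4).tolist())
for n,px,z in [("seat",(261.2,225.4),.018),("long",(279.2,211.1),.018),("short",(272.5,246.5),.018),("grip",(352.3,273.4),.185),("pivot",(355.6,233.1),.08),("pad",(296,257),.12),("pad",(296,257),.14),("jar",(185.9,286.7),.018)]:
    print(n,inv(J,onz([px],c,z)).round(4))
models_m=models.cut_out("heel","wrist")
m=models_m[0]; print(m["score"],m["bbox"])
p,e=fitheel(m["pixels"],c,[.487,-.023,-.2]); print("heel",p,e,"in jig",inv(J,[[p[0],p[1],0]]),np.degrees(p[2]-J[2])); np.save("heel.npy",p)
im=cv2.imread("pics/w1.png"); im=cv2.resize(im,None,fx=2,fy=2)
for q in [proj(tf(p,HP[:len(D)]),c),proj(tf(p,HP[len(D):]),c),proj(tf(J,[[-.1,-.18,.018],[-.1,.14,.018],[.1,.14,.018],[.1,-.18,.018]]),c)]:
    cv2.polylines(im,[(q*2+.5).astype(int)],True,(0,255,0),1)
cv2.imwrite("pics/w1f.png",im[230:650,240:820])
E
```

```text
jig [ 0.54589869  0.053425   -0.18336337] res mm [ 0.7  0.1  1.2  0.  -1.  -0.3 -0.7 -0.2]
longstop top edge [[-0.0829, -0.0065], [0.0407, -0.0077]]
short upper edge [[0.0293, -0.0382], [0.029, -0.0091]] lower [[0.0318, -0.039], [0.0299, -0.0102]]
seat [[-0.0045 -0.0342]]
long [[-0.0213 -0.0087]]
short [[ 0.0261 -0.0226]]
grip [[-0.      0.0545]]
pivot [[-0.0019  0.0777]]
pad [[0.005  0.0074]]
pad [[-0.0027  0.0074]]
jar [[ 0.0727 -0.1478]]
0.79 [188.7, 177.4, 247.2, 236.3]
heel [ 0.49007203 -0.02007598 -0.19542257] 0.4866009930999226 in jig [[-0.0414888 -0.0824481]] -0.6909416213792537
```

View pics/w1f.png

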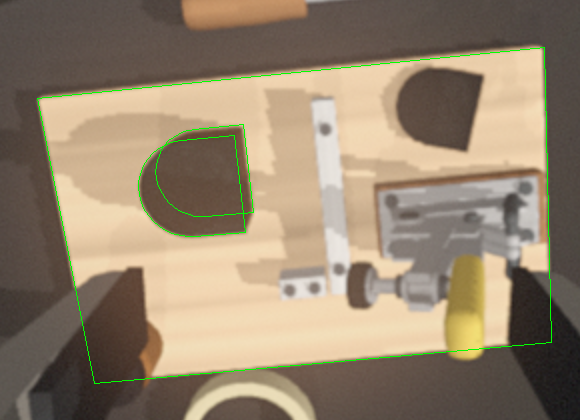

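Run:
```python
from fit import *
c=cam("wrist");J=np.load("jig.npy")
t=lambda u,v:(130+u/2.96,125+v/2.96)
print(inv(J,onz([t(328,158),t(343,280)],c,.018)),inv(J,onz([t(335,315)],c,.062)))
m=models.cut_out("heel","wrist")[0]
best=[]
for y in np.linspace(-.6,.2,9):
    p,e=fitheel(m["pixels"],c,[.487,-.023,y]); best.append((e,p)); 
best.sort(key=lambda q:q[0])
for e,p in best[:4]: print(e,p,inv(J,[[p[0],p[1],0]]),np.degrees(p[2]-J[2]))
im=cv2.imread("pics/w1.png"); 
im[m["pixels"]^cv2.erode(m["pixels"].astype(np.uint8),np.ones((3,3))).astype(bool)]=(0,0,255)
im=cv2.resize(im,None,fx=6,fy=6,interpolation=cv2.INTER_NEAREST)
p=best[0][1]
for q in [proj(tf(p,HP[:len(D)]),c),proj(tf(p,HP[len(D):]),c)]:
    cv2.polylines(im,[(q*6+3).astype(int)],True,(0,255,0),1)
cv2.imwrite("pics/w1g.png",im[1000:1480,1080:1700])
```

```text
[[-0.06868052 -0.05301521]
 [-0.01423779 -0.05336443]] [[-0.01129356 -0.05249501]]
0.48610791662352604 [ 0.49009904 -0.02019034 -0.19565821] [[-0.04144138 -0.08255562]] -0.7044428481746329
0.4861085967499203 [ 0.49009878 -0.02019023 -0.19570032] [[-0.04144166 -0.08255556]] -0.7068555548619998
0.4861086813010204 [ 0.49009884 -0.02019025 -0.19568731] [[-0.0414416  -0.08255557]] -0.7061101124175485
0.4861117961147895 [ 0.49009907 -0.02019042 -0.19565255] [[-0.04144134 -0.08255569]] -0.7041183940381839
```

View pics/w1g.png

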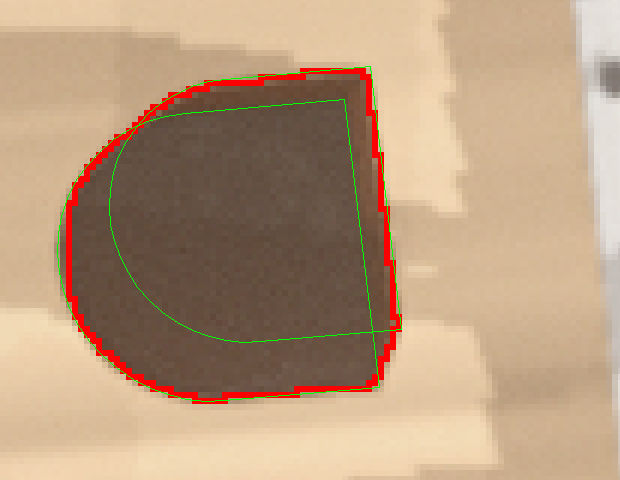

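Jig fit residuals are about 1 mm. The heel is at jig (-41,-83) mm, nearly square. The stop faces are at y≈-8 and x≈30, so the seat is at about (1,-38) mm and the heel has to go +42 in x and +45 in y. I'll keep the jaws along jig y and push with the open +y finger, so the gripper body stays back from the clamp.

```bash
cat >> fit.py <<'E'
def shift(x,y,z,yaw=0.):
    "tool-axis shift to put TCP at jig x,y, world z, with tool y = jig y (+yaw ccw)"
    J=np.load("jig.npy");st=monitor.state();R=st["eef_rot"]
    w=tf(J,[[x,y,z]])[0]-st["ee_pos"]; d=R.T@w
    ang=np.arctan2(R[1,1],R[0,1]); want=J[2]+np.pi/2+yaw
    return d.round(4), round(float(ang-want),4)
def here():
    st=monitor.state();J=np.load("jig.npy");f=st["contact_force"];c,s=np.cos(J[2]),np.sin(J[2])
    q=inv(J,[[*st["ee_pos"]]])[0]
    print("t",round(st["clock"],2),"jig TCP",q.round(4),"z",st["ee_pos"][2].round(4),"F jig",np.round([c*f[0]+s*f[1],-s*f[0]+c*f[1],f[2]],1))
E
python3 - <<'E'
from fit import *
here();J=np.load("jig.npy")
print(shift(-.0925,-.1346,.08),shift(-.0925,-.1346,.026))
c=cam("wrist")
t=lambda u,v:(130+u/2.96,125+v/2.96)
print("screwdriver",inv(J,onz([t(245,0),t(410,0),t(250,12),t(400,0),(272,122),(212,127)],c,.013)).round(3))
print("pad left edge",[inv(J,onz([t(485,390)],c,z)).round(3) for z in(.12,.16)])
E
```

```text
t 3.0 jig TCP [-0.0595 -0.0001] z 0.3046 F jig [-1.4 -0.2  0.5]
(array([ 0.0194, -0.1372,  0.2246]), -0.1002) (array([ 0.0194, -0.1372,  0.2786]), -0.1002)
screwdriver [[-0.138 -0.08 ]
 [-0.131 -0.011]
 [-0.133 -0.079]
 [-0.131 -0.015]
 [-0.134 -0.006]
 [-0.135 -0.081]]
pad left edge [array([[0.005, 0.005]]), array([[-0.011,  0.005]])]
```

Request:
step_arm(
  motion=[
    [[0.004, -0.03, 0.02, -0.02], [0.008, -0.065, 0.06, -0.05], [0.013, -0.1, 0.11, -0.08], [0.019, -0.137, 0.16, -0.1], [0.0195, -0.137, 0.205, -0.1], [0.0195, -0.137, 0.24, -0.1], [0.0195, -0.137, 0.265, -0.1], [0.0195, -0.137, 0.278, -0.1], [0.0195, -0.137, 0.278, -0.1]],
  ],
)

```text
clock: 4.12
ee_pos: [0.43, -0.0618, 0.0263]
eef_rot: [[-0.983, 0.183, -0.001], [0.183, 0.983, 0.001], [0.001, 0.0, -1.0]]
contact_force: [-0.8, -0.5, -0.6]
finger_gap: 0.999
```

Run:
```python
from fit import *
here(); im,c=shot("wrist","w2"); shot("side","s2")
J=np.load("jig.npy"); print(shift(-.04,-.1346,.026))
m=models.cut_out("heel","wrist")
for k in m[:1]:
    p,e=fitheel(k["pixels"],c,np.load("heel.npy"));print(k["score"],k["bbox"],e,inv(J,[[p[0],p[1],0]]),np.degrees(p[2]-J[2]))
```

```text
t 4.12 jig TCP [-0.0929 -0.1345] z 0.0263 F jig [-0.7 -0.6 -0.6]
(array([-0.0516,  0.0001,  0.0016]), -0.0003)
0.86 [321.6, 304.6, 452.3, 413.2] 20.18043550609932 [[-0.06872404 -0.09202218]] -1.333075688111516
```

View pics/w2.png

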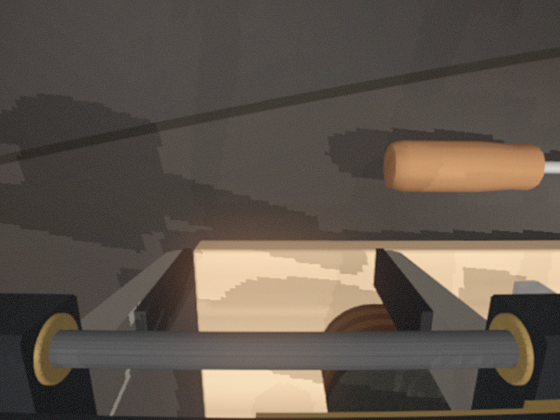

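View pics/s2.png

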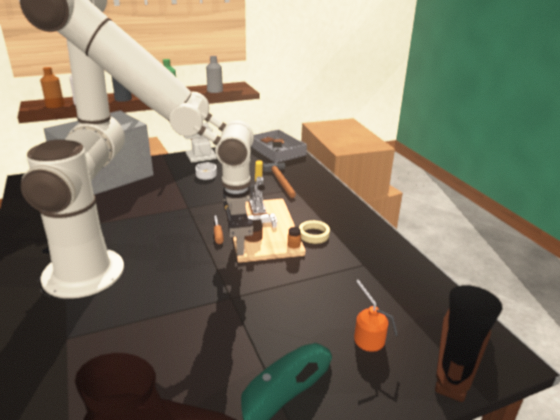

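Request:
step_arm(
  motion=[
    [[-0.005, 0, 0, 0], [-0.01, 0, 0, 0], [-0.015, 0, 0, 0], [-0.02, 0, 0, 0], [-0.025, 0, 0, 0], [-0.03, 0, 0, 0], [-0.034, 0, 0, 0], [-0.038, 0, 0, 0], [-0.042, 0, 0, 0], [-0.046, 0, 0, 0], [-0.049, 0, 0, 0], [-0.051, 0, 0, 0]],
  ],
)

```text
clock: 5.78
ee_pos: [0.4807, -0.0713, 0.0266]
eef_rot: [[-0.983, 0.183, -0.0], [0.183, 0.983, -0.0], [0.0, -0.0, -1.0]]
contact_force: [-1.4, -0.4, -0.2]
finger_gap: 1.001
```

Run:
```python
from fit import *
here();
```

```text
t 5.78 jig TCP [-0.0414 -0.1346] z 0.0266 F jig [-1.3 -0.7 -0.2]
```

Request:
step_arm(
  motion=[
    [[0.008, 0, 0, 0], [0.012, 0, -0.04, 0], [0.02, 0.02, -0.1, 0], [0.03, 0.045, -0.16, 0], [0.034, 0.065, -0.21, 0], [0.034, 0.065, -0.234, 0], [0.034, 0.065, -0.234, 0], [0.034, 0.065, -0.234, 0]],
  ],
)

```text
clock: 6.78
ee_pos: [0.458, -0.0011, 0.2589]
eef_rot: [[-0.983, 0.183, -0.002], [0.183, 0.983, 0.001], [0.003, 0.0, -1.0]]
contact_force: [-0.2, 0.6, -0.6]
finger_gap: 0.997
```

```bash
cat > look.py <<'E'
from fit import *
import sys
def look(name,h0):
    here(); im,c=shot("wrist",name); J=np.load("jig.npy")
    k=models.cut_out("heel","wrist")[0]
    p,e=fitheel(k["pixels"],c,tf(J,[[h0[0],h0[1],0]])[0][:2].tolist()+[J[2]]);q=inv(J,[[p[0],p[1],0]])[0]
    print(k["score"],"rms",e,"heel jig",q,np.degrees(p[2]-J[2]))
    for t in ["seat","long_stop","short_stop","heel","heel_breast"]:
        for r in models.pinpoint(t,"wrist")[:1]: print(t,round(r["score"],2),np.round(r["location"],1),inv(J,onz([r["location"]],c,.018)).round(4))
    b=im[:,:,::-1].copy()
    b=cv2.resize(b,None,fx=3,fy=3,interpolation=cv2.INTER_CUBIC)
    for o in [HP[:len(D)],HP[len(D):]]:
        cv2.polylines(b,[(proj(tf(p,o),c)*3+1).astype(int)],True,(0,255,0),1)
    for l in [[[-.083,-.008,.018],[.042,-.008,.018]],[[-.083,-.008,.04],[.042,-.008,.04]],[[.030,-.038,.018],[.030,-.008,.018]],[[.030,-.038,.04],[.030,-.008,.04]]]:
        cv2.polylines(b,[(proj(tf(J,l),c)*3+1).astype(int)],False,(255,0,0),1)
    x,y=proj(tf(p,[[0,0,.04]]),c)[0]*3; x=int(np.clip(x-350,0,1680-780));y=int(np.clip(y-260,0,1260-580))
    cv2.imwrite(f"pics/{name}c.png",b[y:y+580,x:x+780])
    return p
E
python3 -c "
from look import *
look('w3',(0,-.083))"
```

```text
t 6.78 jig TCP [-0.0764 -0.0697] z 0.2589 F jig [-0.3  0.6 -0.6]
0.69 rms 4.627197155987113 heel jig [-0.00814907  0.12169682] 20.401103747336624
seat 0.59 [310.1 247.7] [[-0.0041 -0.037 ]]
long_stop 0.63 [330.1 235.2] [[-0.0197 -0.0135]]
short_stop 0.89 [314.1 268.3] [[ 0.0224 -0.0317]]
heel 0.62 [269.1 249.6] [[-0.0017 -0.0862]]
```

View pics/w3c.png

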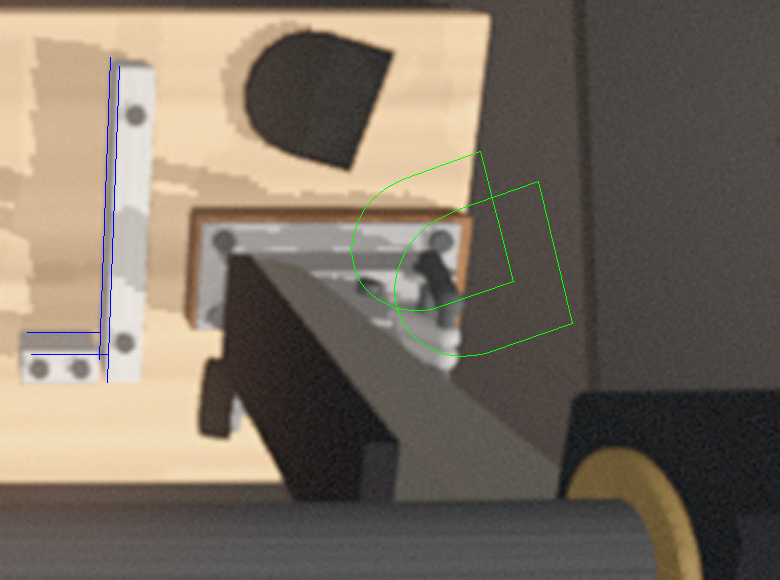

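```bash
python3 - <<'E'
s=open("look.py").read()
s=s.replace('''    k=models.cut_out("heel","wrist")[0]
''','''    ks=models.cut_out("heel","wrist"); e0=proj(tf(J,[[h0[0],h0[1],.04]]),c)[0]
    for k in ks: print("cand",round(k["score"],2),np.round(k["bbox"]))
    k=min(ks,key=lambda k:np.hypot(*(np.array(k["bbox"]).reshape(2,2).mean(0)-e0)))
''')
open("look.py","w").write(s)
E
python3 -c "
from look import *
look('w4',(0,-.083))"
```

```text
t 7.12 jig TCP [-0.0758 -0.0696] z 0.2599 F jig [-0.7 -0.2 -0.3]
cand 0.62 [194. 293. 240. 331.]
cand 0.6 [186. 168. 464. 322.]
cand 0.56 [244. 224. 300. 288.]
0.56 rms 0.39916285682039276 heel jig [-0.00357864 -0.08366695] 0.4625995654512056
seat 0.67 [338.9 243.1] [[-0.0085 -0.0025]]
long_stop 0.94 [331.9 233.4] [[-0.0207 -0.0113]]
short_stop 0.59 [319.2 269.8] [[ 0.0259 -0.0252]]
heel 0.85 [266.9 247.8] [[-0.0026 -0.0889]]
```

View pics/w4c.png

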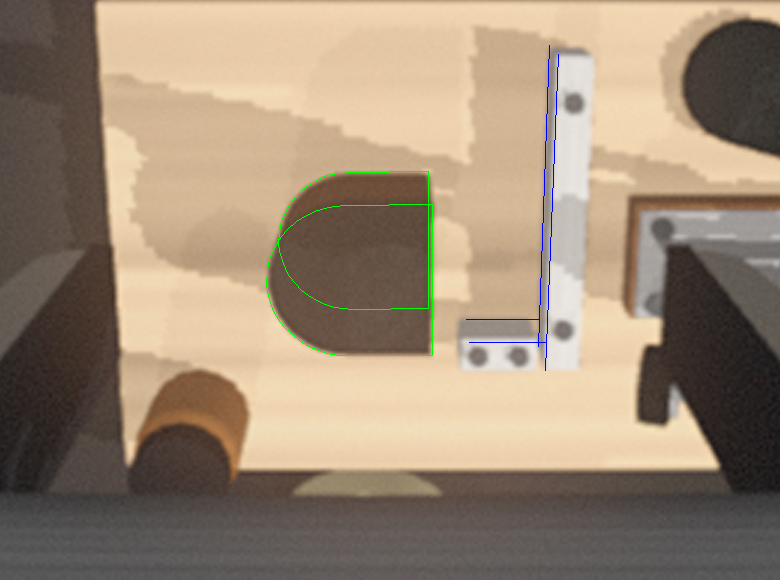

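```bash
python3 -c "
from fit import *
here();print(shift(-.0036,-.19,.026))"
```

```text
t 7.47 jig TCP [-0.0755 -0.0695] z 0.2606 F jig [-0.5 -0.2  0.1]
(array([-0.0719, -0.1204,  0.2346]), -0.0004)
```

Request:
step_arm(
  motion=[
    [[-0.015, -0.03, 0, 0], [-0.035, -0.065, 0.02, 0], [-0.055, -0.1, 0.06, 0], [-0.072, -0.12, 0.11, 0], [-0.072, -0.12, 0.16, 0], [-0.072, -0.12, 0.205, 0], [-0.072, -0.12, 0.228, 0], [-0.072, -0.12, 0.235, 0], [-0.072, -0.12, 0.235, 0], [-0.072, -0.12, 0.235, 0]],
  ],
)

```text
clock: 8.72
ee_pos: [0.509, -0.1329, 0.0271]
eef_rot: [[-0.983, 0.183, 0.002], [0.183, 0.983, -0.001], [-0.003, -0.001, -1.0]]
contact_force: [0.1, 0.8, 0.6]
finger_gap: 0.995
```

```bash
python3 -c "
from fit import *
here();print(shift(-.0036,-.134,.026))"
```

```text
t 8.72 jig TCP [-0.0023 -0.1899] z 0.0271 F jig [-0.   0.8  0.6]
(array([0.0013, 0.0559, 0.001 ]), -0.0003)
```

Request:
step_arm(
  motion=[
    [[0.001, 0.006, 0, 0], [0.001, 0.012, 0, 0], [0.001, 0.018, 0, 0], [0.001, 0.023, 0, 0], [0.001, 0.028, 0, 0], [0.001, 0.033, 0, 0], [0.001, 0.038, 0, 0], [0.001, 0.042, 0, 0], [0.001, 0.046, 0, 0], [0.001, 0.049, 0, 0], [0.001, 0.052, 0, 0], [0.001, 0.054, 0, 0]],
  ],
)

```text
clock: 10.22
ee_pos: [0.5167, -0.0789, 0.0256]
eef_rot: [[-0.983, 0.183, -0.0], [0.183, 0.983, -0.0], [0.0, -0.0, -1.0]]
contact_force: [0.2, -0.1, 0.8]
finger_gap: 0.998
```

Request:
step_arm(
  motion=[
    [[0, 0.0005, 0, 0], [0, 0.001, 0, 0]],
  ],
)

```text
clock: 10.48
ee_pos: [0.5169, -0.0781, 0.0256]
eef_rot: [[-0.983, 0.183, -0.0], [0.183, 0.983, -0.0], [0.0, -0.0, -1.0]]
contact_force: [-0.5, -1.2, 1.4]
finger_gap: 1.001
```

```bash
python3 -c "
from fit import *
here();im,c=shot('top','t5')
cv2.imwrite('pics/t5c.png',cv2.resize(im[165:285,195:345],None,fx=5,fy=5,interpolation=cv2.INTER_CUBIC)[:,:,::-1])"
```

```text
t 10.47 jig TCP [-0.0046 -0.1346] z 0.0256 F jig [-0.2 -1.2  1.4]
```

View pics/t5c.png

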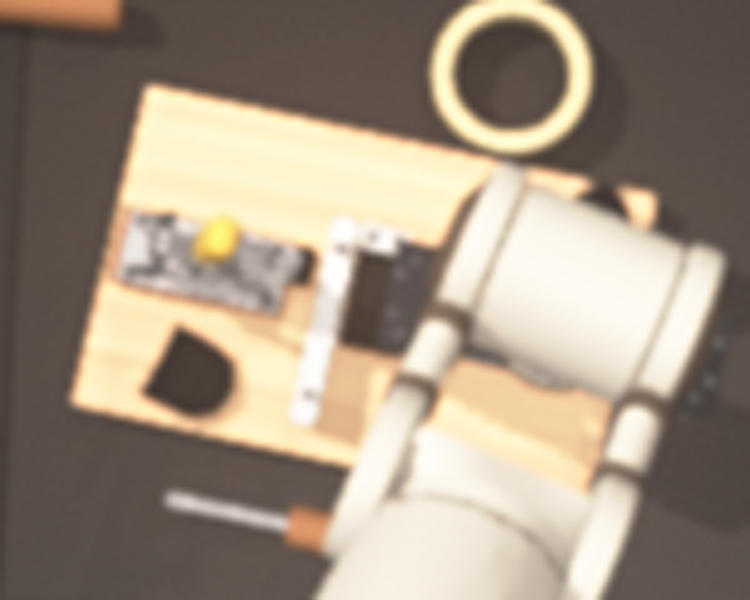

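Request:
step_arm(
  motion=[
    [[0, 0.0005, 0, 0], [0, 0.001, 0, 0], [0, 0.0015, 0, 0], [0, 0.0015, 0, 0]],
  ],
)

```text
clock: 11.02
ee_pos: [0.5172, -0.0766, 0.0256]
eef_rot: [[-0.983, 0.183, 0.0], [0.183, 0.983, 0.0], [-0.0, 0.0, -1.0]]
contact_force: [0.1, -0.4, 0.9]
finger_gap: 1.002
```

Request:
step_arm(
  motion=[
    [[0, 0.0005, 0, 0], [0, 0.001, 0, 0], [0, 0.001, 0, 0]],
  ],
)

```text
clock: 11.4
ee_pos: [0.5174, -0.0756, 0.0256]
eef_rot: [[-0.983, 0.183, 0.0], [0.183, 0.983, 0.0], [-0.0, 0.0, -1.0]]
contact_force: [-0.1, -0.9, 0.9]
finger_gap: 0.997
```

Request:
step_arm(
  motion=[
    [[0, 0.0005, 0, 0], [0, 0.001, 0, 0], [0, 0.001, 0, 0]],
  ],
)

```text
clock: 11.78
ee_pos: [0.5176, -0.0746, 0.0256]
eef_rot: [[-0.983, 0.183, 0.0], [0.183, 0.983, 0.0], [-0.0, 0.0, -1.0]]
contact_force: [0.1, 0.0, -0.2]
finger_gap: 1.001
```

Request:
step_arm(
  motion=[
    [[0, 0.0005, 0, 0], [0, 0.001, 0, 0], [0, 0.001, 0, 0]],
  ],
)

```text
clock: 12.15
ee_pos: [0.5176, -0.0739, 0.0256]
eef_rot: [[-0.983, 0.183, -0.0], [0.183, 0.983, -0.0], [0.0, -0.0, -1.0]]
contact_force: [-0.6, -3.9, 0.9]
finger_gap: 0.997
```

```bash
python3 -c "
from fit import *
here();print(shift(-.06,-.16,.026),shift(-.06,-.099,.026))"
```

```text
t 12.15 jig TCP [-0.0046 -0.1304] z 0.0256 F jig [ 0.2 -3.9  0.9]
(array([ 0.0554, -0.0296, -0.0003]), -0.0003) (array([ 0.0554,  0.0314, -0.0004]), -0.0003)
```

Request:
step_arm(
  motion=[
    [[0, -0.01, 0, 0], [0.01, -0.03, 0, 0], [0.025, -0.03, 0, 0], [0.042, -0.03, 0, 0], [0.055, -0.022, 0, 0], [0.055, -0.005, 0, 0], [0.055, 0.015, 0, 0], [0.055, 0.028, 0, 0], [0.055, 0.0315, 0, 0], [0.05, 0.0315, 0, 0], [0.045, 0.0315, 0, 0], [0.043, 0.0315, 0, 0]],
  ],
)

```text
clock: 13.65
ee_pos: [0.4817, -0.0354, 0.0257]
eef_rot: [[-0.983, 0.183, 0.0], [0.183, 0.983, -0.0], [-0.0, -0.0, -1.0]]
contact_force: [-0.3, -0.2, 0.0]
finger_gap: 0.998
```

Request:
step_arm(
  motion=[
    [[-0.002, 0, 0, 0], [-0.004, 0, 0, 0], [-0.006, 0, 0, 0], [-0.0075, 0, 0, 0], [-0.0085, 0, 0, 0]],
  ],
)

```text
clock: 14.28
ee_pos: [0.4893, -0.0363, 0.0255]
eef_rot: [[-0.983, 0.182, -0.001], [0.182, 0.983, 0.0], [0.001, -0.0, -1.0]]
contact_force: [-2.1, -0.6, 1.1]
finger_gap: 0.998
```

```bash
python3 -c "
from fit import *
here()"
```

```text
t 14.28 jig TCP [-0.0393 -0.0986] z 0.0255 F jig [-1.9 -1.   1.1]
```

Contact is beginning, so I'll continue in small steps.

Request:
step_arm(
  motion=[
    [[-0.0005, 0, 0, 0], [-0.001, 0, 0, 0], [-0.001, 0, 0, 0]],
  ],
)

```text
clock: 14.65
ee_pos: [0.4905, -0.0365, 0.0255]
eef_rot: [[-0.983, 0.183, -0.0], [0.183, 0.983, -0.0], [0.0, -0.0, -1.0]]
contact_force: [-0.6, 0.2, -1.0]
finger_gap: 0.996
```

Request:
step_arm(
  motion=[
    [[-0.0005, 0, 0, 0], [-0.001, 0, 0, 0], [-0.001, 0, 0, 0]],
  ],
)

```text
clock: 15.02
ee_pos: [0.4907, -0.0366, 0.0254]
eef_rot: [[-0.983, 0.182, -0.002], [0.182, 0.983, 0.0], [0.002, -0.0, -1.0]]
contact_force: [-5.3, -0.3, 3.6]
finger_gap: 1.002
```

```bash
python3 -c "
from fit import *
here();print(shift(-.075,-.06,.26))"
```

```text
t 15.03 jig TCP [-0.0379 -0.0986] z 0.0254 F jig [-5.1 -1.3  3.6]
(array([ 0.0376,  0.0386, -0.2345]), 0.0001)
```

Request:
step_arm(
  motion=[
    [[0.008, -0.001, 0, 0], [0.02, -0.01, -0.02, 0], [0.03, -0.01, -0.07, 0], [0.037, -0.01, -0.13, 0], [0.037, 0.01, -0.19, 0], [0.037, 0.03, -0.225, 0], [0.037, 0.038, -0.234, 0], [0.037, 0.038, -0.234, 0], [0.037, 0.038, -0.234, 0]],
  ],
)

```text
clock: 16.15
ee_pos: [0.461, 0.0071, 0.2573]
eef_rot: [[-0.983, 0.183, -0.004], [0.183, 0.983, 0.001], [0.004, -0.0, -1.0]]
contact_force: [-0.7, -1.4, 0.3]
finger_gap: 1.005
```

```bash
python3 -c "
from look import *
look('w6',(0.001,-.038))"
```

```text
t 16.15 jig TCP [-0.075 -0.061] z 0.2573 F jig [-0.4 -1.5  0.3]
cand 0.7 [276. 229. 336. 292.]
0.7 rms 0.33649985734974863 heel jig [-0.00040455 -0.03838791] 0.47170382747940415
seat 0.6 [414.1 269. ] [[0.0241 0.0991]]
long_stop 0.89 [327.9 235.1] [[-0.0193 -0.0077]]
heel 0.84 [298.5 249.1] [[-0.0018 -0.0424]]
```

View pics/w6c.png

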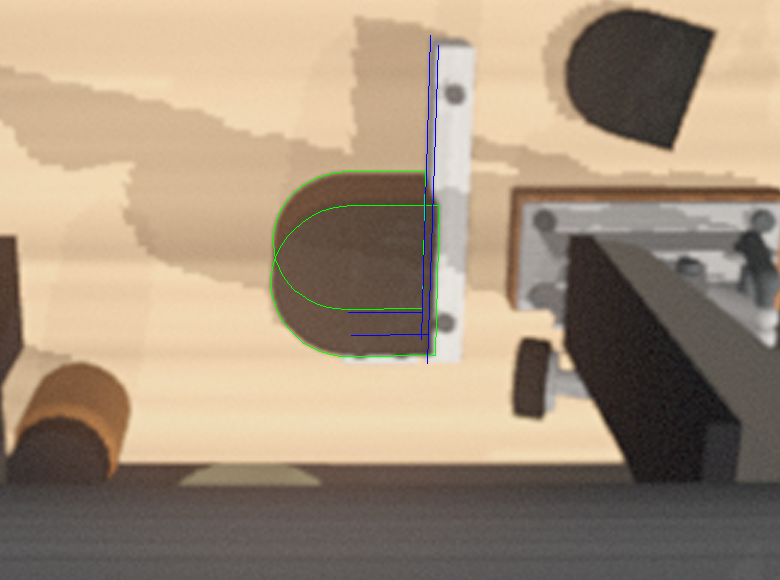

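Heel is home to within measurement: fit (-0.4,-38.4) mm, yaw 0.5°, touching both stops. One more gentle push on the back will seat the breast flush after the side push.

```bash
python3 -c "
from fit import *
here();print(shift(0.0,-.15,.026))"
```

```text
t 16.5 jig TCP [-0.0741 -0.0608] z 0.2592 F jig [1.1 0.8 0.4]
(array([-0.0744, -0.0892,  0.2331]), -0.0008)
```

Request:
step_arm(
  motion=[
    [[-0.015, -0.03, 0, 0], [-0.035, -0.06, 0.02, 0], [-0.055, -0.085, 0.06, 0], [-0.074, -0.09, 0.11, 0], [-0.074, -0.09, 0.16, 0], [-0.074, -0.09, 0.205, 0], [-0.074, -0.09, 0.227, 0], [-0.074, -0.09, 0.233, 0], [-0.074, -0.082, 0.233, 0], [-0.074, -0.076, 0.233, 0], [-0.074, -0.073, 0.233, 0], [-0.074, -0.072, 0.233, 0]],
  ],
)

```text
clock: 18.0
ee_pos: [0.5221, -0.0768, 0.0272]
eef_rot: [[-0.983, 0.182, 0.001], [0.182, 0.983, -0.0], [-0.001, -0.0, -1.0]]
contact_force: [0.9, 0.8, 0.2]
finger_gap: 1.003
```

```bash
python3 -c "
from fit import *
here();print(shift(0.0,-.13,.026))"
```

```text
t 18.0 jig TCP [ 0.0004 -0.1324] z 0.0272 F jig [0.7 1.  0.2]
(array([0.0004, 0.0024, 0.0012]), 0.0001)
```

Request:
step_arm(
  motion=[
    [[0, 0.0005, 0, 0], [0, 0.001, 0, 0], [0, 0.0015, 0, 0], [0, 0.002, 0, 0], [0, 0.002, 0, 0]],
  ],
)

```text
clock: 18.62
ee_pos: [0.522, -0.075, 0.0266]
eef_rot: [[-0.983, 0.183, -0.0], [0.183, 0.983, -0.0], [0.0, -0.0, -1.0]]
contact_force: [0.0, 0.2, -0.0]
finger_gap: 1.001
```

Request:
step_arm(
  motion=[
    [[0, 0.0005, 0, 0], [0, 0.001, 0, 0], [0, 0.001, 0, 0]],
  ],
)

```text
clock: 19.0
ee_pos: [0.5222, -0.0746, 0.0267]
eef_rot: [[-0.983, 0.183, -0.0], [0.183, 0.983, -0.001], [0.0, -0.001, -1.0]]
contact_force: [-1.7, -4.1, 0.7]
finger_gap: 0.999
```

Request:
step_arm(
  motion=[
    [[0, -0.01, 0, 0], [0.01, -0.02, -0.03, 0], [0.025, -0.02, -0.08, 0], [0.045, 0.01, -0.13, 0], [0.06, 0.05, -0.18, 0], [0.07, 0.09, -0.23, 0], [0.08, 0.125, -0.27, 0], [0.08, 0.135, -0.284, 0], [0.08, 0.135, -0.284, 0], [0.08, 0.135, -0.284, 0]],
  ],
)

```text
clock: 20.25
ee_pos: [0.4676, 0.0724, 0.3083]
eef_rot: [[-0.983, 0.184, -0.004], [0.184, 0.983, 0.0], [0.004, -0.001, -1.0]]
contact_force: [-0.8, -0.4, -0.6]
finger_gap: 1.0
```

```bash
python3 - <<'E'
from look import *
here();J=np.load("jig.npy")
obs={}
for n in ["wrist","side","top"]:
    im,c=shot(n,n+"7")
    for t in ["clamp_grip","handle_pivot","clamp_pad","grip_shut"]:
        for r in models.pinpoint(t,n)[:1]:
            print(n,t,round(r["score"],2),np.round(r["location"],1)); obs.setdefault(t,[]).append((r["location"],c,n))
for t,o in obs.items():
    if len(o)<2: continue
    X=tri([(a,b) for a,b,_ in o]); print(t,X.round(4),"jig",inv(J,X[None])[0].round(4),X[2].round(4),[ (n,(proj(X,b)[0]-a).round(1).tolist()) for a,b,n in o])
    i=[q for q in o if q[2] in("wrist","side")]
    if len(i)==2: X=tri([(a,b) for a,b,_ in i]); print("  w+s",inv(J,X[None])[0].round(4),X[2].round(4))
im=cv2.imread("pics/side7.png");cv2.imwrite("pics/side7c.png",cv2.resize(im[130:280,190:350],None,fx=4.5,fy=4,interpolation=cv2.INTER_CUBIC))
E
python3 -c "
from look import *
look('w8',(0.001,-.038))"
```

```text
t 20.25 jig TCP [-0.0805  0.0044] z 0.3083 F jig [-0.7 -0.5 -0.6]
wrist clamp_grip 0.77 [339.  299.1]
wrist handle_pivot 0.76 [344.5 258.1]
wrist clamp_pad 0.74 [285.6 278.5]
wrist grip_shut 0.58 [478.2 317.7]
side clamp_grip 0.52 [260.2 167. ]
side handle_pivot 0.52 [258.5 195. ]
side clamp_pad 0.52 [261.7 188.1]
side grip_shut 0.56 [279.4 182.4]
top handle_pivot 0.37 [252.8 273.7]
top clamp_pad 0.32 [271.1 213.4]
top grip_shut 0.24 [439.8 208.2]
clamp_grip [0.559  0.107  0.1839] jig [0.0031 0.0551] 0.1839 [('wrist', [0.4, 3.5]), ('side', [-0.8, 0.5])]
  w+s [0.0031 0.0551] 0.1839
handle_pivot [0.4843 0.0761 0.1426] jig [-0.0647  0.011 ] 0.1426 [('wrist', [-54.7, -40.2]), ('side', [-18.3, -7.9]), ('top', [-3.5, -33.2])]
  w+s [0.0034 0.0778] 0.0724
clamp_pad [0.551  0.0414 0.1409] jig [ 0.0072 -0.0109] 0.1409 [('wrist', [-17.8, 7.7]), ('side', [2.5, 0.9]), ('top', [-8.4, 3.6])]
  w+s [0.0019 0.0071] 0.1349
grip_shut [ 0.4679 -0.1675  0.4401] jig [-0.0364 -0.2314] 0.4401 [('wrist', [-635.1, 88.8]), ('side', [-16.6, -60.9]), ('top', [-86.4, 34.8])]
  w+s [0.1223 0.2931] 0.0028
t 21.0 jig TCP [-0.08    0.0055] z 0.3107 F jig [-0.6  0.8  0.5]
cand 0.82 [219. 219. 276. 275.]
0.82 rms 0.4628718969802561 heel jig [-0.00087518 -0.03856282] -0.14045190125063498
long_stop 0.97 [272.1 226.5] [[-0.0185 -0.009 ]]
short_stop 0.89 [258.6 258.1] [[ 0.0263 -0.0277]]
heel 0.7 [250.1 239.5] [[-0.0003 -0.0387]]
heel_breast 0.76 [271.8 237.4] [[-0.0033 -0.0095]]
```

View pics/wrist7.png

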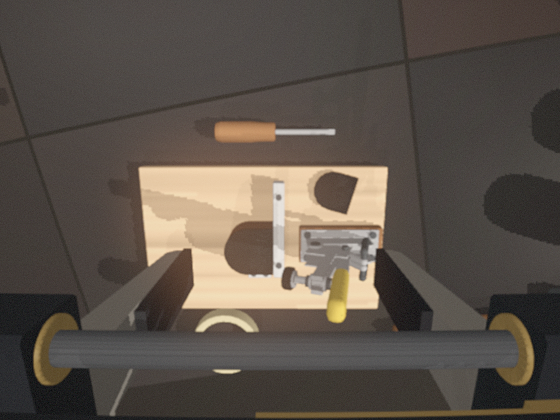

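View pics/side7c.png

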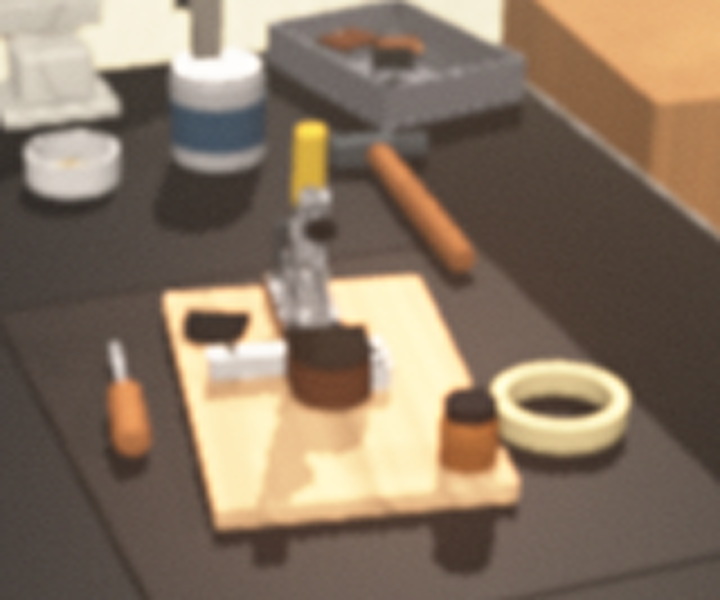

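View pics/w8c.png

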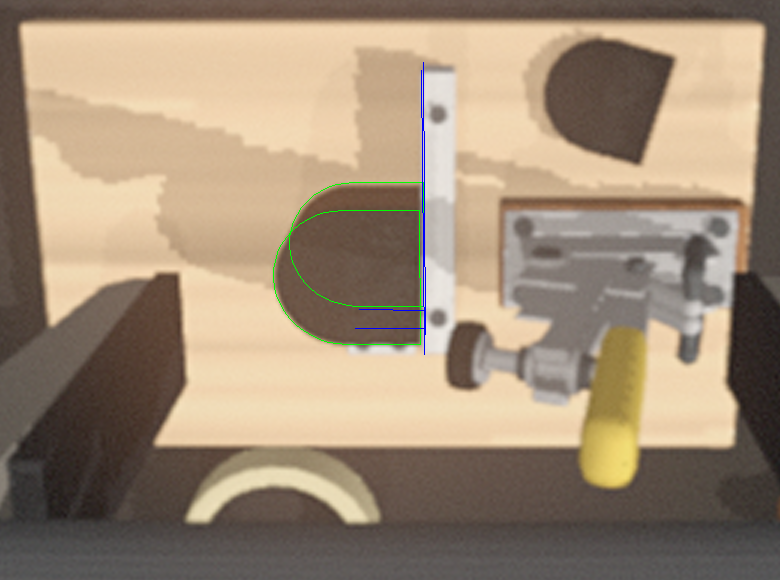

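Heel is flush: the fit gives x -0.9, y -38.6 mm and yaw -0.1°. The clamp handle has its pivot at jig y 78, z 72 and its grip at y 55, z 184, leaning 11.6°, which fits the 115 mm length. Now I'll plan the handle arc.

```bash
cat > arc.py <<'E'
import numpy as np
def E(th,r=.112):
    s=(101.6-th)/99.6; s=np.sin(np.pi/2*np.clip(s,0,1))
    p=np.array([.078-.030*s,.0724+.027*s]); a=np.radians(th)
    e=p+r*np.array([np.cos(a),np.sin(a)])+.008*np.array([-np.sin(a),np.cos(a)])
    return e[0]-.018,e[1]
if __name__=="__main__":
    for th in [101.6,95,90,85,80,75,70,65,60,55,50,45,40,36,33,30,27,24,21,18,16,14,12,10,8,6,2]: print(th,np.round(E(th),4))
E
python3 arc.py; python3 -c "
from fit import *
here();print(shift(0.001,.016,.172))"
```

```text
101.6 [0.0296 0.1805]
95 [0.0392 0.1861]
90 [0.0465 0.1893]
85 [0.054  0.1917]
80 [0.0615 0.1931]
75 [0.069  0.1937]
70 [0.0764 0.1933]
65 [0.0837 0.192 ]
60 [0.0908 0.1899]
55 [0.0976 0.1868]
50 [0.1041 0.183 ]
45 [0.1102 0.1783]
40 [0.1159 0.1728]
36 [0.1201 0.1679]
33 [0.1231 0.1639]
30 [0.1259 0.1597]
27 [0.1285 0.1553]
24 [0.1309 0.1507]
21 [0.133  0.1458]
18 [0.135  0.1408]
16 [0.1362 0.1373]
14 [0.1373 0.1338]
12 [0.1383 0.1302]
10 [0.1391 0.1265]
8 [0.1399 0.1228]
6 [0.1406 0.119 ]
2 [0.1417 0.1113]
t 21.35 jig TCP [-0.08    0.0055] z 0.3106 F jig [-0.1 -0.1  1.3]
(array([-0.081 ,  0.0106,  0.1386]), -0.0004)
```

Request:
step_arm(
  motion=[
    [[-0.02, 0, 0, 0], [-0.05, 0.003, 0, 0], [-0.075, 0.008, 0, 0], [-0.081, 0.01, 0, 0], [-0.081, 0.01, 0, 0], [-0.081, 0.01, 0, 0], [-0.081, 0.01, 0.03, 0], [-0.081, 0.01, 0.07, 0], [-0.081, 0.01, 0.11, 0], [-0.081, 0.01, 0.13, 0], [-0.081, 0.01, 0.137, 0], [-0.081, 0.01, 0.137, 0]],
  ],
  hand=0,
  force=20,
)

```text
clock: 22.85
ee_pos: [0.5497, 0.0684, 0.1741]
eef_rot: [[-0.983, 0.183, 0.0], [0.183, 0.983, -0.0], [-0.0, 0.0, -1.0]]
contact_force: [-0.1, 0.8, -0.1]
finger_gap: 0.005
```

Run:
```python
from fit import *
here()
im,c=shot("side","side9");cv2.imwrite("pics/side9c.png",cv2.resize(im[130:280,190:350],None,fx=4.5,fy=4,interpolation=cv2.INTER_CUBIC)[:,:,::-1])
im,c=shot("wrist","w9")
print(shift(0.001,.0465,.183))
```

```text
t 22.85 jig TCP [0.001  0.0154] z 0.1741 F jig [-0.2  0.8 -0.1]
(array([ 0.0008,  0.031 , -0.0079]), -0.0004)
```

View pics/side9c.png

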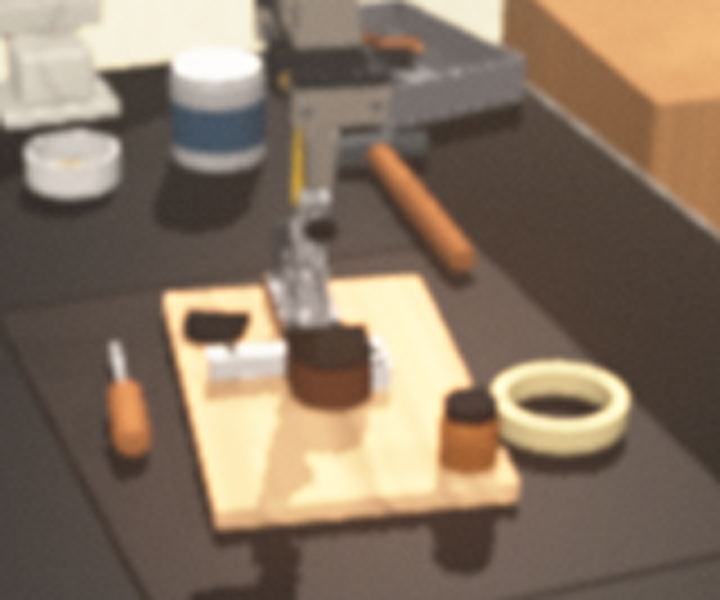

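View pics/w9.png

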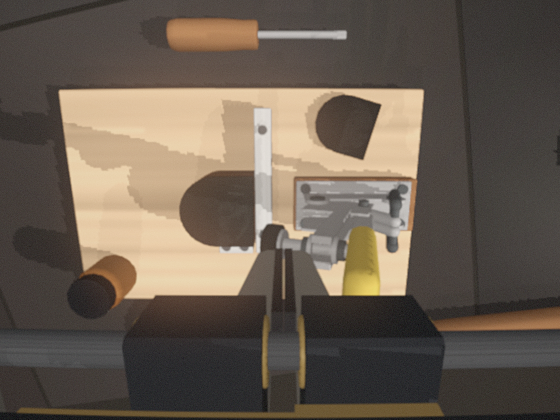

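Request:
step_arm(
  motion=[
    [[0, 0.006, -0.001, 0], [0, 0.014, -0.002, 0], [0, 0.022, -0.005, 0], [0, 0.03, -0.009, 0], [0, 0.038, -0.012, 0], [0, 0.046, -0.015, 0], [0, 0.053, -0.017, 0], [0, 0.06, -0.018, 0]],
  ],
)

```text
clock: 23.95
ee_pos: [0.5603, 0.1278, 0.1914]
eef_rot: [[-0.983, 0.183, -0.001], [0.183, 0.983, -0.0], [0.001, -0.0, -1.0]]
contact_force: [-0.8, -1.7, -1.0]
finger_gap: 0.004
```

Run:
```python
from fit import *
here()
im,c=shot("side","side10");cv2.imwrite("pics/side10c.png",cv2.resize(im[130:280,190:350],None,fx=4.5,fy=4,interpolation=cv2.INTER_CUBIC)[:,:,::-1])
im,c=shot("wrist","w10")
```

```text
t 23.95 jig TCP [0.0006 0.0758] z 0.1914 F jig [-0.5 -1.8 -1. ]
```

View pics/side10c.png

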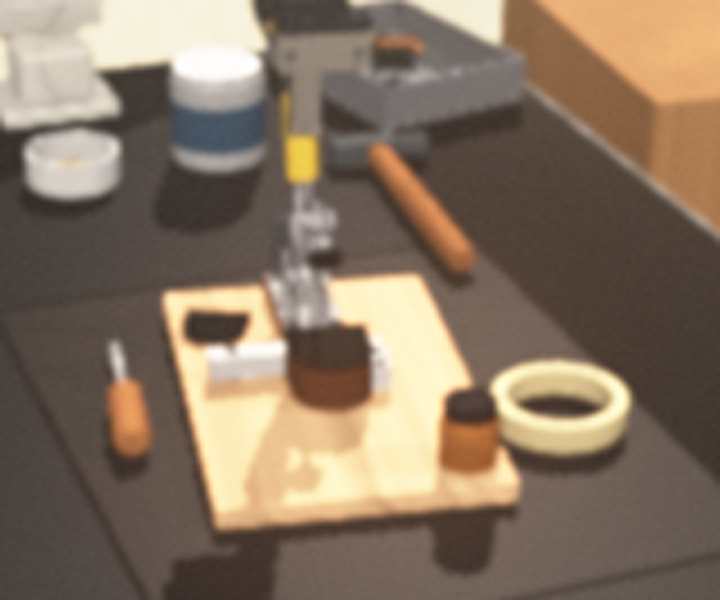

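View pics/w10.png

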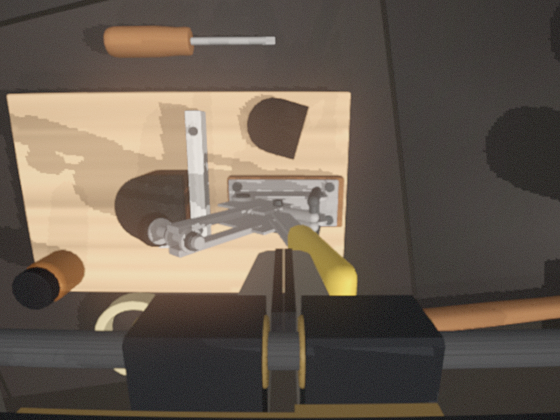

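Request:
step_arm(
  motion=[
    [[0, 0.008, 0.0005, 0], [0, 0.015, 0.0025, 0], [0, 0.022, 0.0055, 0], [0, 0.0285, 0.0095, 0], [0, 0.0345, 0.014, 0], [0, 0.04, 0.0195, 0], [0, 0.0445, 0.0245, 0], [0, 0.0475, 0.0285, 0]],
  ],
)

```text
clock: 25.05
ee_pos: [0.5685, 0.1743, 0.1618]
eef_rot: [[-0.983, 0.183, -0.002], [0.183, 0.983, -0.0], [0.002, -0.001, -1.0]]
contact_force: [-0.7, -3.7, 1.4]
finger_gap: 0.006
```

Run:
```python
from fit import *
here()
im,c=shot("side","side11");cv2.imwrite("pics/side11c.png",cv2.resize(im[130:280,190:350],None,fx=4.5,fy=4,interpolation=cv2.INTER_CUBIC)[:,:,::-1])
im,c=shot("wrist","w11")
```

```text
t 25.05 jig TCP [0.0002 0.123 ] z 0.1618 F jig [-0.  -3.8  1.4]
```

View pics/side11c.png

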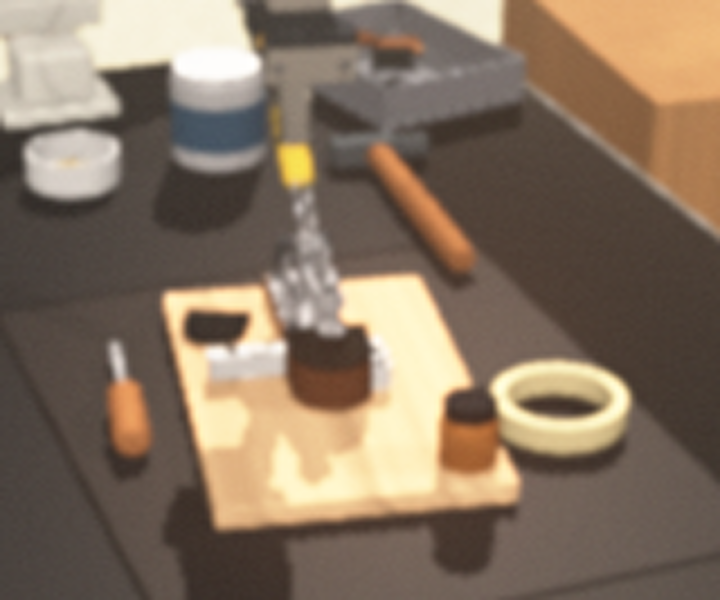

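View pics/w11.png

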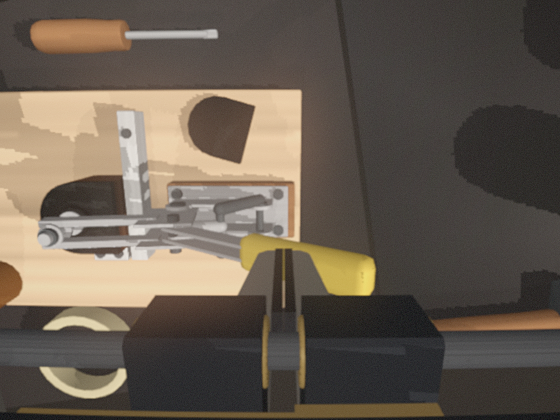

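Request:
step_arm(
  motion=[
    [[0, 0.003, 0.004, 0], [0, 0.0055, 0.008, 0], [0, 0.008, 0.012, 0], [0, 0.01, 0.0165, 0]],
  ],
)

```text
clock: 25.65
ee_pos: [0.5706, 0.182, 0.1475]
eef_rot: [[-0.983, 0.183, -0.002], [0.183, 0.983, -0.004], [0.001, -0.004, -1.0]]
contact_force: [-6.1, -8.2, 8.6]
finger_gap: 0.005
```

Request:
step_arm(
  motion=[
    [[0, 0.002, 0.0045, 0], [0, 0.003, 0.008, 0], [0, 0.004, 0.0115, 0]],
  ],
)

```text
clock: 26.02
ee_pos: [0.5716, 0.1866, 0.1354]
eef_rot: [[-0.983, 0.183, -0.001], [0.183, 0.983, -0.002], [0.001, -0.002, -1.0]]
contact_force: [-2.6, -4.2, 3.4]
finger_gap: 0.001
```

Run:
```python
from fit import *
here()
im,c=shot("side","side12");cv2.imwrite("pics/side12c.png",cv2.resize(im[130:280,190:350],None,fx=4.5,fy=4,interpolation=cv2.INTER_CUBIC)[:,:,::-1])
im,c=shot("wrist","w12")
```

```text
t 26.02 jig TCP [0.001  0.1357] z 0.1354 F jig [-1.8 -4.6  3.4]
```

View pics/side12c.png

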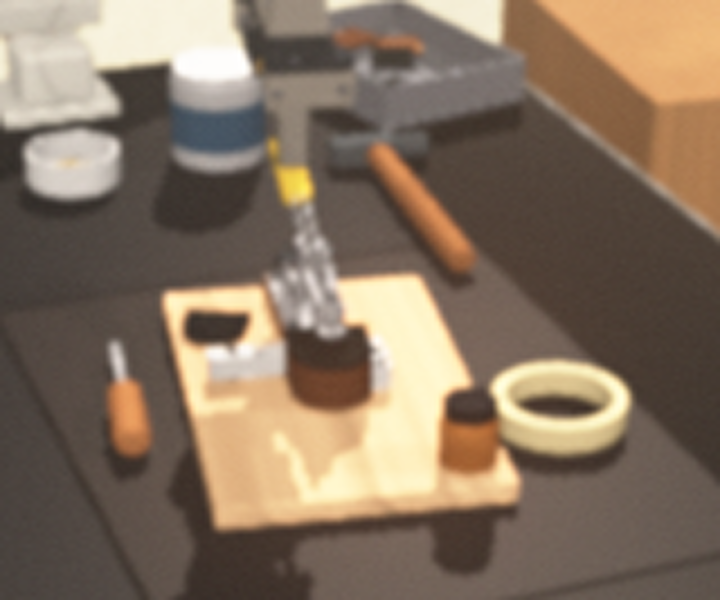

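View pics/w12.png

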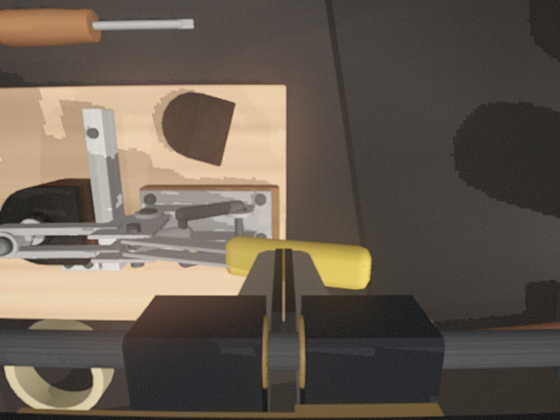

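Request:
step_arm(
  motion=[
    [[0, 0.0005, 0.0025, 0], [0, 0.001, 0.005, 0]],
  ],
)

```text
clock: 26.38
ee_pos: [0.5723, 0.1892, 0.13]
eef_rot: [[-0.983, 0.183, 0.001], [0.183, 0.983, 0.001], [-0.0, 0.001, -1.0]]
contact_force: [0.5, -1.1, -0.1]
finger_gap: 0.003
```

Request:
step_arm(
  motion=[
    [[0, 0.0005, 0.0025, 0], [0, 0.001, 0.004, 0]],
  ],
)

```text
clock: 26.62
ee_pos: [0.5721, 0.1903, 0.1255]
eef_rot: [[-0.983, 0.183, -0.0], [0.183, 0.983, 0.001], [0.001, 0.001, -1.0]]
contact_force: [-1.6, 0.1, 0.9]
finger_gap: 0.004
```

Run:
```python
from fit import *
here()
im,c=shot("wrist","w13")
```

```text
t 26.62 jig TCP [0.0008 0.1393] z 0.1255 F jig [-1.6 -0.2  0.9]
```

View pics/w13.png

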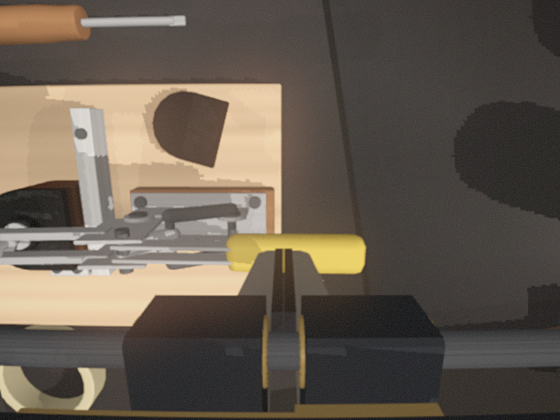

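The force has gone to zero and the handle has dropped to level. I'll retreat straight up and inspect.

Request:
step_arm(
  motion=[
    [[0, 0, -0.02, 0], [0, 0, -0.06, 0], [0, 0, -0.11, 0], [0.02, -0.02, -0.16, 0], [0.05, -0.05, -0.185, 0], [0.075, -0.08, -0.185, 0], [0.08, -0.1, -0.185, 0], [0.08, -0.1, -0.185, 0], [0.08, -0.1, -0.185, 0]],
  ],
  hand=1,
)

```text
clock: 27.8
ee_pos: [0.4758, 0.1066, 0.3119]
eef_rot: [[-0.983, 0.183, 0.001], [0.183, 0.983, 0.0], [-0.001, 0.001, -1.0]]
contact_force: [0.1, -0.0, 0.4]
finger_gap: 0.961
```

Run:
```python
from look import *
p=look('w14',(0.001,-.038))
J=np.load("jig.npy"); obs={}
for n in ["wrist","side"]:
    im,c=shot(n,n+"14")
    for t in ["clamp_grip","handle_pivot","clamp_pad"]:
        for r in models.pinpoint(t,n)[:1]:
            print(n,t,round(r["score"],2),np.round(r["location"],1)); obs.setdefault(t,[]).append((r["location"],c))
for t,o in obs.items():
    if len(o)==2: X=tri(o); print(t,inv(J,X[None])[0].round(4),X[2].round(4))
im=cv2.imread("pics/side14.png");cv2.imwrite("pics/side14c.png",cv2.resize(im[130:280,190:350],None,fx=4.5,fy=4,interpolation=cv2.INTER_CUBIC))
```

```text
t 27.8 jig TCP [-0.0786  0.0395] z 0.3119 F jig [ 0.1 -0.   0.4]
cand 0.91 [196. 218. 248. 270.]
0.91 rms 8.20764763685728 heel jig [-0.00048706 -0.03849468] 0.023518071205344174
long_stop 0.63 [247.4 228.3] [[-0.0139 -0.0079]]
short_stop 0.66 [231.3 258. ] [[ 0.0284 -0.031 ]]
heel 0.76 [225.4 235.8] [[-0.0034 -0.0377]]
heel_breast 0.65 [246.1 236.6] [[-0.0023 -0.0099]]
wrist handle_pivot 0.97 [291.8 261.1]
wrist clamp_pad 0.68 [221.2 247.7]
side clamp_grip 0.5 [214.2 233.1]
side handle_pivot 0.67 [259.5 190. ]
side clamp_pad 0.64 [262.4 215.8]
handle_pivot [0.0001 0.0494] 0.1054
clamp_pad [-0.0028 -0.0366] 0.0605
```

View pics/w14c.png

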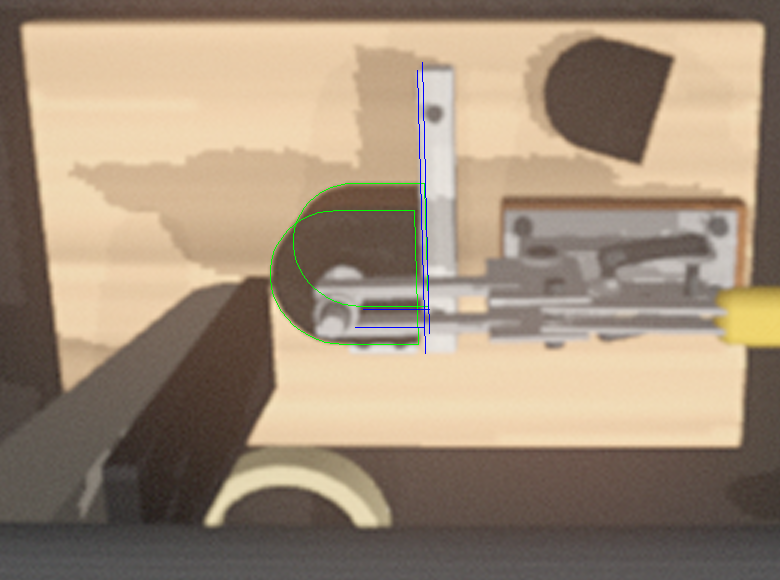

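View pics/side14c.png

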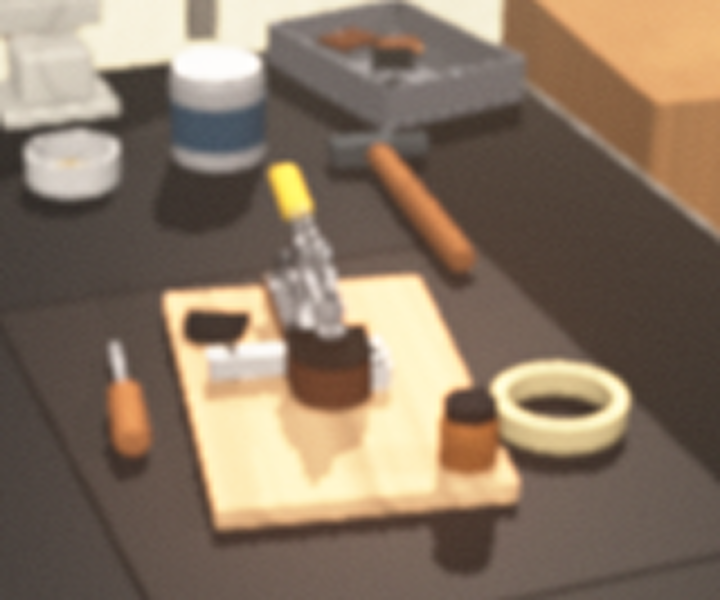

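Run:
```python
from fit import *
J=np.load("jig.npy"); c=cam("side"); 
im=cv2.imread("pics/side14.png"); b=cv2.resize(im[150:220,225:295],None,fx=8,fy=8,interpolation=cv2.INTER_CUBIC)
for th,col in [(2,(0,0,255)),(12,(255,0,0))]:
    a=np.radians(th); u=np.array([0,np.cos(a),np.sin(a)]);n=np.array([0,-np.sin(a),np.cos(a)])
    p0=np.array([0,.163,.103])-.115*np.array([0,np.cos(np.radians(2)),np.sin(np.radians(2))])
    P=[p0+r*u+x*np.array([1,0,0])+h*n for r,h,x in [(.06,.008,-.011),(.138,.008,-.011),(.138,.008,.011),(.06,.008,.011)]]
    q=(proj(tf(J,np.array(P)),c)-[225,150])*8+4; cv2.polylines(b,[q.astype(int)],True,col,1)
cv2.imwrite("pics/s14h.png",b)
here()
```

```text
t 28.55 jig TCP [-0.079   0.0389] z 0.3111 F jig [0.  0.6 0.5]
```

View pics/s14h.png

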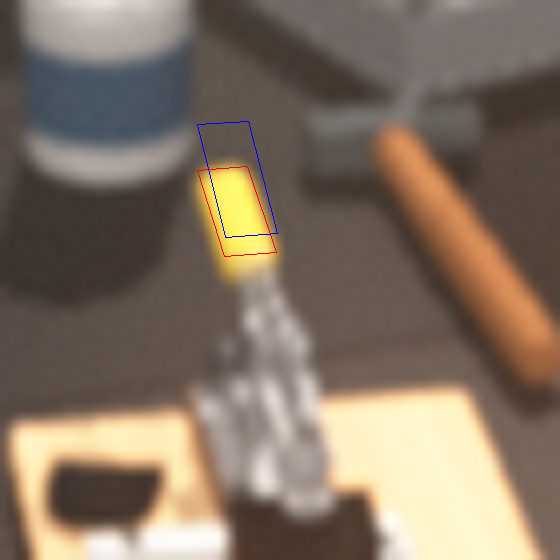

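The sleeve's upper face coincides with the 2° outline (red) and lies well below the 12° one (blue), so the handle is on its stop. The pad lies on the heel, and the robot is clear.

```bash
python3 -c "
from bench import job; print(job.finish_job())"
```

```text
the job is handed in; nothing more can be done
None
```

The heel is home against both stops, the toggle clamp is shut with its pad on the heel, and I handed the job in at about 28.6 s of the 72 s.

**What I did**
- I slid the heel sideways with one open finger, then pushed it onto the long stop (about 4 N) and onto the short stop (about 5 N). A last 4 N push on its back seated the front face again.
- I swept the yellow handle over with the shut fingers. The peak force was about 13 N in all, and it fell to roughly zero once the handle passed centre. I then withdrew straight up without pressing the handle on its stop.

**Last checks**
- **Heel:** the outline fit puts it at jig (-0.5, -38.5) mm, turned 0.0°. I estimated home at about (1, -38) mm. The forces at both stops confirm contact.
- **Handle:** the sleeve matches the 2° shut outline in the side picture, well below the 12° dead-centre one, and it stayed there with the robot clear.
- **Pad:** it measures 60.5 mm above the bench, against 62 mm for the heel's top.
- **Bystanders:** nothing around the jig looks moved in the pictures; I did not re-measure them.

**What disagreed**
- That last heel fit had a poor residual (8 px) because the clamp arm covers part of the heel. The fit just before clamping was clean (0.5 px) and gave (-0.9, -38.6) mm, turned -0.1°.
- The network put the handle's pivot about 6 mm higher than expected.
- The network did not find the grip in the last wrist picture, and its hit in the side picture was wrong.

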